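# Load an empty token tube into the sorting wheel and index it under the spout

### The arm

A 7-joint arm with a two-finger parallel gripper is mounted at the origin on the work surface. World frame = base frame: x ahead of the robot, y to its left, z up, the work surface at z = 0. Lengths are in mm, angles in rad, forces in N, time in s.
With the tool pointing down it reaches from about 425 to 975 mm from the base axis. Payload 16.7 kg.
Tool frame: the origin (TCP) lies between the finger pads; the fingertips stand 17 mm ahead of it and the grasp point (between the pads) lies 2 mm behind it; z points along the fingers, y is the line along which they close (so a half turn about z gives the same grasp; the last joint's range is limited). The gripper opens to 85 mm and grips with 20 to 120 N. Pads are 22 mm wide; open, the fingers measure 114 mm over their backs; the gripper's body (76 mm by 85 mm) begins 54 mm behind the grasp point. The pads swing forward as they close: fully open they stand 13 mm farther back than shut.
Start: joints at [1.071, 0.426, 0.074, 1.606, -0.034, 1.111, -0.067], TCP at [231.296, -634.097, 248.302] pointing down, gripper open.
Joint ranges: [-2.85, 2.85], [-0.5, 2.14], [-1.23, 1.37], [0.21, 2.46], [-1.02, 4.16], [0.16, 2.05], [-2.73, 2.73]. Speed limits (rad/s): [1.89, 1.89, 2.39, 2.39, 3.01, 3.01, 3.01].

### API

Orientations are given as a unit quaternion [x, y, z, w].
In Python, from station import * gives the robot as it stands.
- The arm moves only by the tool carry_out, never from a script. Its argument "plan" is a list of rows, each an object of numbers: "x", "y", "z": the shift along the tool's x, y, z in units of 25 mm (1.0 is 25 mm); "rx", "ry", "rz": the turn, a rotation vector about the tool's x, y, z in units of 0.15 rad (1.0 is 0.15 rad). A call has exactly 5 rows; each row shifts and turns the commanded pose from where the row before left it, along the tool's axes as they then stand; what a row does not reach is not made up. A row lasts 1/10 s, in which the tool goes at most 50 mm and 8.59 degrees, less where a joint would pass 70% of its speed; a pose out of reach is approached as far as the arm can. A call with a number of a shift or a turn outside -1 to 1 is refused whole. A call with a gripper value outside its range is refused whole. "gripper" is the opening, from 0 (shut) to 1 (fully open), set as the call begins (left out, the last holds). The fingers move at their own pace and stop on an object; the grip force is fixed at half the most. Time passes only in rows, so rows that do not move let the fingers close, or fill a call up. It gives the time, the measured TCP pose, the force, the opening and the grip force at its end, in the units of the state.
- read_state(): the state, without advancing time (a new reading comes with each control period).
- grab_frame(name): name is "scene" or "top" or "wrist"; returns (picture, depth): 384x512x3 uint8, red, green, blue; 384x512 float32, mm along the optical axis (not along the pixel's ray), 0 where there is no reading.
- camera_info(name): a dict with "fx", "fy", "cx", "cy" (pixels), "D" ([k1, k2, p1, p2, k3] as OpenCV has them; the pictures are not rectified), "eye" and "rotation" of the camera in the world; the wrist camera has in their place "T_tool_cam" (4x4, takes a point from camera to tool coordinates, whose origin is the TCP and whose axes are the flange's). Camera axes: x right, y up, looking along -z (the intrinsics and any distortion apply to the point x, -y, -z); pixel columns grow to the right and rows downward; lengths in mm; the calibration is good to about 2 mm. A picture is of the moment at which its call begins: read the wrist's pose just before it. camera_info takes no time and is no camera call.
- sign_off(): hands the job in; it is judged then, once.
The state is a dict: "clock": time; "joint_pos": joint angles; "dq": joint speeds; "effort": joint torques, N m; "ee_pos": TCP position; "tool_rot": TCP orientation; "force": force on the tool from outside, world axes, zero at the start; "torque": the same for the moment, N m; "finger_gap": opening from 0.0 (shut) to 1.0 (fully open); "gripper_force": force on a finger pad.
Only numpy, scipy, OpenCV 4.12 (cv2) and the standard library are available. Lean on these libraries where they do the work, as an engineer would, in place of code of your own. Each camera call takes 0.05 s, during which the arm holds its last target. There are 200 camera calls.

### The job

Put the empty brass token tube into the empty pocket of the sorting wheel at the brass pointer: its slotted foot has to drop over the key bar in the pocket floor, so turn the tube gently, without forcing it, until it sinks fully home, and let go of it. Then turn the wheel by the crank's wooden knob exactly one click clockwise (seen from above), so that the tube comes under the spout, let go, and leave everything else on the counter where it is.

Things in the scene. Friction and masses are not known exactly. Their poses are not given: they have to be found in the camera images.
- tube_center (a point): centre (half-way up) of the loose, empty brass token tube: upright on the counter, 44 mm outside diameter, 75 mm tall, wall 2.5 mm, open top, solid foot, 0.3 to 0.5 kg. Its z axis points up to the mouth. A cross of two slots, 8 mm wide and 7.5 mm deep, is milled across the underside of the foot, along the x and y axes of this frame
- tube_foot (a point): centre of the underside of the tube's foot, 37.5 mm below tube_center, same axes
- pocket (a point): floor centre of the empty pocket at the brass pointer, robot's side; moves with the wheel. Across its middle lies a roof-topped steel key bar, 36 x 6 x 6 mm, its direction different every time and not measured. It is sprung: it gives 2.5 mm under 5 to 12 N, then is solid. Home, tube_foot is at this point, a slot over the bar; else the tube stands 6 mm high
- machine: the fixed sorting wheel on its iron foot; origin on the wheel's axis at the counter, its x axis runs from the pointer through the wheel's axis. Deck 280 mm across, its top 58 mm above the counter; six pockets 60 degrees apart on a 105 mm radius, three holding full tubes, tops 135 mm above the counter
- hub (a point): top of the wheel's hub, on its vertical axis, 165 mm above the counter
- knob: centre of the upright wooden crank knob, 27 mm diameter, 40 mm tall, 75 mm from the wheel's axis on a crank arm fixed to the wheel; the arm's top is 32 mm below this point. The knob spins freely on its pin
- wheel (a joint): turn of the wheel, rad: 0 at the start, growing clockwise seen from above. A sprung six-sided cam holds it at every 60 degrees (1.047): it takes about 7 N at the knob to leave a click, less and less up to half-way, and past half-way the wheel is drawn on into the next click
- loupe: brass loupe, 44 mm diameter, 40 mm tall, origin under its centre; leave it alone
- weight: lead counterweight, 60 mm diameter, 62 mm tall, origin under its centre; leave it alone
- ashtray: brown bakelite ashtray, 124 mm diameter, 30 mm tall, origin under its centre; leave it alone
- dish: steel dish of brass tokens, 150 mm diameter, 28 mm tall, origin under its centre; leave it alone
- canister: short lidded brass canister, 52 mm diameter, 57 mm tall, origin under its centre; leave it alone
- brush: counter brush, 190 mm long; leave it alone
- mouth (a point): centre of the top of that pocket's round iron collar, 22 mm above the pocket floor. Bore 46.4 mm, its top 6 mm flared out to 52 mm; collar 59 mm outside
- spout (a point): lower end of the token spout, 34 mm diameter, over the next station clockwise from the pointer, 3 mm above the top of a tube that is home. From 14 mm above this point a chute 47 mm wide rises at 24 degrees along the machine's +y to a hopper 0.2 m away; the chute's lower end reaches 22 mm to the -y side of this point
There are look-alikes about, which are no part of the job. What is shaped like the part that bears tube_center but green or orange is not meant.

How it is judged (in metres and radians):
On the way, in this order (a step that is already met when the one before it is completed fails the run):
1. the tube is fully home in the pocket at the pointer and let go, before the wheel is turned (horizontal distance between tube_foot and pocket below 0.003 m and z of tube_foot in the frame of pocket below 0.002 m and angle between tube_center's own z axis and vertical below 0.06 rad and contact force between the fingers and tube below 0.3 N and value of joint wheel between -0.1 and 0.1 rad), for 0.2 s.
2. the wheel is being turned by its knob (contact force between the fingers and knob above 0.5 N and value of joint wheel above 0.3 rad).
At the end, for the whole second after the job is handed in: The wheel rests one click (60 degrees, within 4) clockwise of where it started, with the tube still fully home in its pocket: foot within 2 mm of the pocket floor, within 3 mm of its centre and upright within 3.4 degrees (value of joint wheel between 0.977 and 1.117 rad and horizontal distance between tube_foot and pocket below 0.003 m and z of tube_foot in the frame of pocket below 0.002 m and angle between tube_center's own z axis and vertical below 0.06 rad and velocity of joint wheel between -0.05 and 0.05 rad/s); the robot touches nothing.
It fails at once if the tube is pressed or knocked against the machine with more than 50 N (contact force between tube and machine above 50 N).
It fails at once if the wheel is turned backwards by more than 12 degrees, or more than 20 degrees past the click (value of joint wheel below -0.21 rad or value of joint wheel above 1.4 rad).
It fails at once if something else on the counter is moved by more than 25 mm (distance of any of loupe, weight, ashtray, dish, canister, brush from where it was at the start of the episode above 0.025 m).
It also fails if it takes over 61 s, if anything falls off the work surface, if the arm or the gripper's body presses on something with over 40 N, if the wrist force passes 120 N, or if a joint passes its speed limit or range.

## Working session

There is one attempt and no reset: what is moved stays moved. The work goes in short steps, Python scripts to look and compute and a tool call to move; the robot and the scene stay as the last step left them, time stands still between calls to the robot, and variables do not carry over. Pictures are saved under pics/ and viewed, at most 10 in all, crops included, and the job is handed in when it is done.

Besides the shell and the picture viewer there is one more tool, called after ">>>" in YAML: its name, and indented under it one key for each argument. carry_out: Moves the arm, as the interface text tells. Shifts and turns lie within -1 to 1; 1 stands for 25 mm of shift or 0.15 rad of turn. Its arguments: {"type":"object","properties":{"plan":{"type":"array"},"gripper":{"type":"number"}},"required":["plan"]}

```bash
mkdir -p pics; ls
python3 - <<'E'
from station import *
import cv2,numpy as np
s=read_state();print(s)
a,da=grab_frame("scene");b,db=grab_frame("top")
np.savez('f0.npz',a=a,da=da,b=b,db=db)
for n in("scene","top"):print(n,camera_info(n))
print(camera_info("wrist"))
cv2.imwrite('pics/s0.png',a[:,:,::-1]);cv2.imwrite('pics/t0.png',b[:,:,::-1])
E
```

```text
pics
{'clock': 0.0, 'joint_pos': array([ 1.07154251,  0.42670249,  0.07385803,  1.60660139, -0.03411076,
        1.11079987, -0.06712827]), 'dq': array([ 4.94151684e-04,  1.71130501e-05, -2.28313336e-04,  2.48467978e-05,
       -1.13178214e-03, -8.02314544e-04, -2.33247868e-03]), 'effort': array([-2.15739055e-03, -9.49829078e+01,  3.75932336e+00, -4.63518369e+01,
        1.90109073e-02,  1.02561657e-02,  5.94652784e-05]), 'ee_pos': array([ 231.14239503, -633.7844104 ,  247.63296041]), 'tool_rot': array([ 9.84753950e-01,  1.73951909e-01, -1.49818777e-04, -6.07560293e-04]), 'force': array([-0.07128678,  0.70367743, -0.39902735]), 'torque': array([-0.00265106,  0.05358811,  0.00032618]), 'gripper_force': 0.0, 'finger_gap': 1.0005466536292653}
scene {'fx': 381.9523165578591, 'fy': 381.9523165578591, 'cx': 260.90640080544136, 'cy': 195.42801178938814, 'D': array([0.00652558, 0.        , 0.        , 0.        , 0.        ]), 'eye': array([1379.73395568,   64.91141926,  826.10169226]), 'rotation': array([0.27493987, 0.35022017, 0.70130548, 0.55670865])}
top {'fx': 355.4418395089524, 'fy': 355.4418395089524, 'cx': 257.24797130700546, 'cy': 189.60944988636453, 'D': array([-0.00573297,  0.        ,  0.        ,  0.        ,  0.        ]), 'eye': array([ 278.52145042, -156.43118708, 1085.20498687]), 'rotation': array([ 0.08027921, -0.08158203, -0.68943004,  0.71525229])}
{'fx': 344.581236336561, 'fy': 344.581236336561, 'cx': 251.38724102424675, 'cy': 186.14850945917325, 'D': array([-0.09834468,  0.        ,  0.        ,  0.        ,  0.        ]), 'T_tool_cam': array([[ 4.62491078e-04,  9.53286354e-01,  3.02067730e-01,
         7.78495437e+01],
       [ 9.99999851e-01, -5.28457258e-04,  1.36658368e-04,
        -2.96693558e-01],
       [ 2.89904442e-04,  3.02067622e-01, -9.53286456e-01,
        -1.25425112e+02],
       [ 0.00000000e+00,  0.00000000e+00,  0.00000000e+00,
         1.00000000e+00]])}
```

View pics/s0.png

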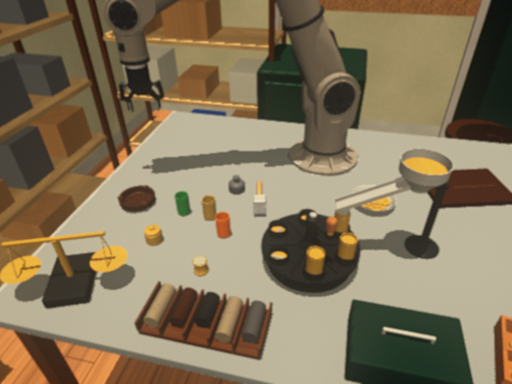

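View pics/t0.png

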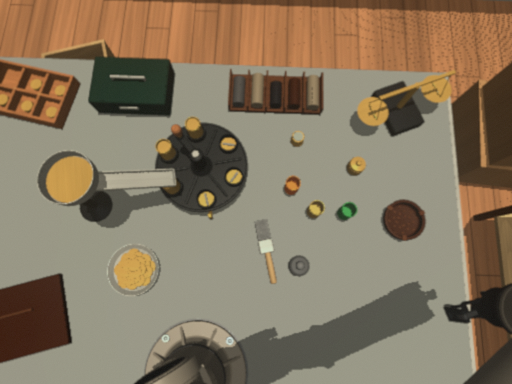

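The scene view shows the wheel at (310,250), brass tube (209,208), green (182,203) and orange (222,224) look-alikes. The top view shows the wheel hub (202,163), pointer pocket (206,199), tube (315,209), and a reddish knob at (176,129).

```bash
cat > h.py <<'E'
import cv2,numpy as np
from scipy.spatial.transform import Rotation as R
from station import *
def campose(n,st=None):
    c=camera_info(n)
    if n=="wrist":
        T=np.array(c["T_tool_cam"]);Rt=R.from_quat(st["tool_rot"]).as_matrix()
        return c,Rt@T[:3,:3],Rt@T[:3,3]+st["ee_pos"]
    return c,R.from_quat(c["rotation"]).as_matrix(),np.array(c["eye"])
def rays(c,px):
    K=np.array([[c["fx"],0,c["cx"]],[0,c["fy"],c["cy"]],[0,0,1]])
    u=cv2.undistortPoints(np.array(px,float).reshape(-1,1,2),K,np.array(c["D"]))[:,0]
    return np.c_[u[:,0],-u[:,1],-np.ones(len(u))]
def cloud(n,d,st=None):
    c,Rm,e=campose(n,st);h,w=d.shape
    px=np.stack(np.meshgrid(np.arange(w),np.arange(h)),-1).reshape(-1,2)
    P=(rays(c,px)*d.reshape(-1,1))@Rm.T+e
    P[d.reshape(-1)==0]=np.nan
    return P.reshape(h,w,3)
def plane(n,px,z,st=None):
    c,Rm,e=campose(n,st);r=rays(c,px)@Rm.T
    return e+r*((z-e[2])/r[:,2])[:,None]
def project(n,X,st=None):
    c,Rm,e=campose(n,st);p=(np.atleast_2d(X)-e)@Rm
    K=np.array([[c["fx"],0,c["cx"]],[0,c["fy"],c["cy"]],[0,0,1]])
    return cv2.projectPoints(np.c_[p[:,0],-p[:,1],-p[:,2]],np.zeros(3),np.zeros(3),K,np.array(c["D"]))[0][:,0]
E
python3 - <<'E'
from h import *
f=np.load('f0.npz');P=cloud("top",f['db']);hsv=cv2.cvtColor(f['b'],cv2.COLOR_RGB2HSV)
for n,(u,v) in dict(hub=(196,154),knob=(176,129),tubeA=(193,123),tubeB=(164,147),sp=(172,185),pock=(206,199),deck=(225,185),ptr=(210,216),tube=(315,209),green=(346,211),bench=(250,300),chute=(150,180)).items():
    print(n,np.round(np.nanmedian(P[v-1:v+2,u-1:u+2].reshape(-1,3),0)),f['b'][v,u],hsv[v,u])
# disc: points with z 50..66 near the wheel
Z=P[:,:,2];m=((Z>52)&(Z<64)).astype(np.uint8);m[:110]=0;m[225:]=0;m[:,:150]=0;m[:,255:]=0
cs=max(cv2.findContours(m,cv2.RETR_EXTERNAL,cv2.CHAIN_APPROX_NONE)[0],key=cv2.contourArea)
(c,r)=cv2.minEnclosingCircle(cs);print('deck',c,r,plane("top",[c],58))
# brass tube : top points
m=((Z>66)&(Z<85)).astype(np.uint8);k,l,st,ce=cv2.connectedComponentsWithStats(m)
for i in range(1,k):
    if st[i,4]>40:
        q=P[l==i];print(ce[i].round(1),st[i,4],q.mean(0).round(1),np.ptp(q,0).round(),f['b'][l==i].mean(0).round())
E
```

```text
hub [584.  15. 173.] [198 190 166] [ 23  41 198]
knob [637.  64. 213.] [177 114  69] [ 13 156 177]
tubeA [692.  38. 132.] [201 157  79] [ 19 155 201]
tubeB [616. 115. 128.] [203 157  80] [ 19 155 203]
sp [497.  72. 167.] [131 126 109] [ 23  43 131]
pock [483.  -5.  64.] [149 140 113] [ 22  62 149]
deck [529. -58.  58.] [64 62 56] [23 32 64]
ptr [437. -17.  40.] [176 155  74] [ 24 148 176]
tube [ 473. -331.   24.] [207 182  91] [ 24 143 207]
green [ 470. -425.   25.] [ 78 162  85] [ 63 132 162]
bench [ 200. -145.   -0.] [154 152 136] [ 27  30 154]
chute [506. 128. 179.] [177 170 148] [ 23  42 177]
deck (201.41595458984375, 166.8520050048828) 46.57561492919922 [[582.39529343  16.5385496   58.        ]]
[132.8  86. ] 1556 [829.2 244.2  81.9] [162. 241.  19.] [41. 51. 38.]
[122.4  66.4] 231 [894.4 284.4  83.6] [63. 94.  5.] [45. 55. 40.]
[436.3  90.2] 522 [ 855.5 -704.    75.4] [83. 95. 16.] [184. 142.  72.]
[372.6 111.1] 672 [ 776.4 -500.6   75.4] [97. 94. 16.] [185. 144.  74.]
[197.3 134.9] 112 [676.3  32.7  77.8] [55. 57. 18.] [46. 41. 32.]
[228.2 142.2] 153 [656.8 -61.3  77.2] [57. 55. 19.] [57. 51. 39.]
[170.5 155.6] 118 [607.9 107.6  77.4] [56. 57. 19.] [47. 43. 33.]
[201.8 167. ] 147 [577.5  12.7  73.4] [56. 57. 19.] [32. 31. 27.]
[233.4 175.5] 154 [553.8 -82.5  77.5] [56. 56. 19.] [63. 58. 42.]
[175.6 189.3] 110 [505.6  83.3  78.3] [55. 53. 18.] [45. 41. 32.]
[293.  182.7] 63 [ 539.9 -258.4   72.8] [42. 41. 12.] [156. 111.  67.]
[205.4 197.9] 142 [483.5  -5.1  78.5] [57. 56. 19.] [58. 53. 40.]
[316.2 207. ] 60 [ 469.5 -326.3   73.2] [42. 43. 12.] [157. 141.  85.]
[349.7 209. ] 62 [ 467.4 -423.2   73.6] [43. 44. 13.] [ 81. 126.  79.]
[202.6 354.6] 150 [ 62.7 -25.8  72.5] [ 78. 153.  19.] [48. 45. 39.]
```

>>> carry_out:
  plan:
    - {"x": 1,"y": -0.63}
    - {"x": 1,"y": -0.63}
    - {"x": 1,"y": -0.63}
    - {"x": 1,"y": -0.63}
    - {"x": 1,"y": -0.63}
  gripper: 1

```text
invalid input at $.plan[0]: expected keys x, y, z, rx, ry, rz
```

>>> carry_out:
  plan:
    - {"x": 1,"y": -0.63}
    - {"x": 1,"y": -0.63}
    - {"x": 1,"y": -0.63}
    - {"x": 1,"y": -0.63}
    - {"x": 1,"y": -0.63,"z": 0.3}

```text
invalid input at $.plan[0]: expected keys x, y, z, rx, ry, rz
```

>>> carry_out:
  plan:
    - {"x": 1,"y": -0.63,"z": 0.5}
    - {"x": 1,"y": -0.63,"z": 0.5}
    - {"x": 0.5,"y": -0.3,"z": 0.5,"rz": -0.97}
    - {"rz": -0.97}
    - {"rz": -0.97}

```text
invalid input at $.plan[0]: expected keys x, y, z, rx, ry, rz
```

Run:
```python
from h import *
s=read_state();a,d=grab_frame("wrist");np.savez('w1.npz',a=a,d=d)
print(s['clock'],s['ee_pos'],R.from_quat(s['tool_rot']).as_matrix().round(3))
P=cloud("wrist",d,s);cv2.imwrite('pics/w1.png',a[:,:,::-1])
m=((P[:,:,2]>70)&(P[:,:,2]<80)).astype(np.uint8);k,l,st,ce=cv2.connectedComponentsWithStats(m)
for i in range(1,k):
    if st[i,4]>100:
        c=max(cv2.findContours((l==i).astype(np.uint8),cv2.RETR_EXTERNAL,cv2.CHAIN_APPROX_NONE)[0],key=len)
        X=plane("wrist",c[:,0],75,s)[:,:2].astype(np.float32);o,r=cv2.minEnclosingCircle(X)
        print(ce[i].round(),st[i,4],o,r,a[l==i].mean(0).round(),P[l==i].mean(0).round(1))
```

```text
0.1 [ 231.21414367 -633.80705067  247.68809007] [[ 0.939  0.343 -0.   ]
 [ 0.343 -0.939  0.001]
 [-0.    -0.001 -1.   ]]
```

All keys are needed in each row.

>>> carry_out:
  plan:
    - {"x": 1,"y": -0.63,"z": 0,"rx": 0,"ry": 0,"rz": 0}
    - {"x": 1,"y": -0.63,"z": 0,"rx": 0,"ry": 0,"rz": 0}
    - {"x": 1,"y": -0.63,"z": 0,"rx": 0,"ry": 0,"rz": 0}
    - {"x": 1,"y": -0.63,"z": 0,"rx": 0,"ry": 0,"rz": 0}
    - {"x": 1,"y": -0.63,"z": 0,"rx": 0,"ry": 0,"rz": 0}
  gripper: 1

```text
clock: 0.65
ee_pos: [322.3, -516.2, 248.1]
tool_rot: [0.985, 0.174, -0.0, -0.0]
force: [1.0, -0.1, -0.5]
finger_gap: 0.998
gripper_force: 0.0
```

>>> carry_out:
  plan:
    - {"x": 1,"y": -0.63,"z": 0,"rx": 0,"ry": 0,"rz": 0}
    - {"x": 1,"y": -0.63,"z": 0,"rx": 0,"ry": 0,"rz": 0}
    - {"x": 1,"y": -0.63,"z": 0,"rx": 0,"ry": 0,"rz": 0}
    - {"x": 1,"y": -0.63,"z": 0,"rx": 0,"ry": 0,"rz": 0}
    - {"x": 1,"y": -0.63,"z": 0.3,"rx": 0,"ry": 0,"rz": 0}

```text
clock: 1.15
ee_pos: [413.1, -399.7, 241.4]
tool_rot: [0.985, 0.174, 0.0, 0.0]
force: [1.1, 0.1, -0.8]
finger_gap: 1.0
gripper_force: 0.0
```

>>> carry_out:
  plan:
    - {"x": 1,"y": -0.63,"z": 0.5,"rx": 0,"ry": 0,"rz": 0}
    - {"x": 1,"y": -0.63,"z": 0.5,"rx": 0,"ry": 0,"rz": 0}
    - {"x": 0.5,"y": -0.3,"z": 0.5,"rx": 0,"ry": 0,"rz": -0.97}
    - {"x": 0,"y": 0,"z": 0,"rx": 0,"ry": 0,"rz": -0.97}
    - {"x": 0,"y": 0,"z": 0,"rx": 0,"ry": 0,"rz": -0.97}

```text
clock: 1.65
ee_pos: [457.7, -341.6, 202.7]
tool_rot: [0.922, 0.386, -0.0, -0.001]
force: [-0.8, -0.2, 1.1]
finger_gap: 0.995
gripper_force: 0.0
```

```bash
cat > look.py <<'E'
from h import *
import sys
z=float(sys.argv[1]);n=sys.argv[2]
s=read_state();a,d=grab_frame("wrist");np.savez(n+'.npz',a=a,d=d,p=s['ee_pos'],q=s['tool_rot'])
print(s['clock'],s['ee_pos'],R.from_quat(s['tool_rot']).as_matrix().round(3))
P=cloud("wrist",d,s);cv2.imwrite(f'pics/{n}.png',a[:,:,::-1])
m=(abs(P[:,:,2]-z)<5).astype(np.uint8);k,l,st,ce=cv2.connectedComponentsWithStats(m)
for i in range(1,k):
    if st[i,4]>100:
        c=max(cv2.findContours((l==i).astype(np.uint8),cv2.RETR_EXTERNAL,cv2.CHAIN_APPROX_NONE)[0],key=len)
        X=plane("wrist",c[:,0],z,s)[:,:2].astype(np.float32);o,r=cv2.minEnclosingCircle(X)
        print(ce[i].round(),st[i,4],np.round(o,1),round(r,1),a[l==i].mean(0).round(),P[l==i].mean(0).round(1))
E
python3 look.py 75 w1
```

```text
1.65 [ 457.71063603 -341.56678767  202.65337616] [[ 0.701  0.713 -0.001]
 [ 0.713 -0.701  0.001]
 [-0.    -0.001 -1.   ]]
[252.  29.] 544 [ 540.5 -257.1] 22.1 [182. 110.  24.] [ 535.7 -262.3   74.4]
[250. 158.] 681 [ 471.  -326.3] 22.3 [113.  87.  40.] [ 470.4 -326.8   74.3]
[329. 240.] 664 [ 468.9 -419.3] 23.0 [ 43. 113.  53.] [ 468.7 -421.    73.8]
```

>>> carry_out:
  plan:
    - {"x": 0.8,"y": -0.04,"z": 0.6,"rx": 0,"ry": 0,"rz": 0}
    - {"x": 0,"y": 0,"z": 1,"rx": 0,"ry": 0,"rz": 0}
    - {"x": 0,"y": 0,"z": 1,"rx": 0,"ry": 0,"rz": 0}
    - {"x": 0,"y": 0,"z": 1,"rx": 0,"ry": 0,"rz": 0}
    - {"x": 0,"y": 0,"z": 1,"rx": 0,"ry": 0,"rz": 0}

```text
clock: 2.2
ee_pos: [470.9, -327.6, 87.4]
tool_rot: [0.924, 0.381, 0.0, 0.0]
force: [0.6, -0.4, 0.2]
finger_gap: 0.996
gripper_force: 0.0
```

>>> carry_out:
  plan:
    - {"x": 0,"y": 0,"z": 0.8,"rx": 0,"ry": 0,"rz": 0}
    - {"x": 0,"y": 0,"z": 0.6,"rx": 0,"ry": 0,"rz": 0}
    - {"x": 0,"y": 0,"z": 0,"rx": 0,"ry": 0,"rz": 0}
    - {"x": 0,"y": 0,"z": 0,"rx": 0,"ry": 0,"rz": 0}
    - {"x": 0,"y": 0,"z": 0,"rx": 0,"ry": 0,"rz": 0}

```text
clock: 2.7
ee_pos: [471.5, -327.9, 54.4]
tool_rot: [0.924, 0.383, 0.0, 0.001]
force: [0.5, 0.2, 1.2]
finger_gap: 0.998
gripper_force: 0.0
```

>>> carry_out:
  plan:
    - {"x": 0,"y": 0,"z": 0,"rx": 0,"ry": 0,"rz": 0}
    - {"x": 0,"y": 0,"z": 0,"rx": 0,"ry": 0,"rz": 0}
    - {"x": 0,"y": 0,"z": 0,"rx": 0,"ry": 0,"rz": 0}
    - {"x": 0,"y": 0,"z": 0,"rx": 0,"ry": 0,"rz": 0}
    - {"x": 0,"y": 0,"z": 0,"rx": 0,"ry": 0,"rz": 0}
  gripper: 0

```text
clock: 3.2
ee_pos: [471.2, -327.7, 54.0]
tool_rot: [0.924, 0.383, 0.0, 0.0]
force: [-1.8, 0.5, 9.0]
finger_gap: 0.503
gripper_force: 59.8
```

>>> carry_out:
  plan:
    - {"x": 0,"y": 0,"z": -0.6,"rx": 0,"ry": 0,"rz": 0}
    - {"x": 0,"y": 0,"z": -1,"rx": 0,"ry": 0,"rz": 0}
    - {"x": 0,"y": 0,"z": -1,"rx": 0,"ry": 0,"rz": 0}
    - {"x": 0.2,"y": -0.3,"z": -1,"rx": 0,"ry": 0,"rz": 0}
    - {"x": 0.7,"y": -0.9,"z": -1,"rx": 0,"ry": 0,"rz": 0}

```text
clock: 3.7
ee_pos: [465.2, -292.1, 170.1]
tool_rot: [0.924, 0.382, 0.0, 0.0]
force: [0.5, -0.4, -4.0]
finger_gap: 0.504
gripper_force: 62.0
```

>>> carry_out:
  plan:
    - {"x": 0.75,"y": -0.97,"z": -0.8,"rx": 0,"ry": 0,"rz": 0}
    - {"x": 0.75,"y": -0.97,"z": 0,"rx": 0,"ry": 0,"rz": 0}
    - {"x": 0.75,"y": -0.97,"z": 0,"rx": 0,"ry": 0,"rz": 0}
    - {"x": 0.75,"y": -0.97,"z": 0,"rx": 0,"ry": 0,"rz": 0}
    - {"x": 0.75,"y": -0.97,"z": 0,"rx": 0,"ry": 0,"rz": 0}

```text
clock: 4.2
ee_pos: [445.5, -137.2, 189.2]
tool_rot: [0.924, 0.383, 0.0, 0.0]
force: [1.4, 0.5, -4.2]
finger_gap: 0.5
gripper_force: 62.1
```

>>> carry_out:
  plan:
    - {"x": 0.75,"y": -0.97,"z": 0,"rx": 0,"ry": 0,"rz": 0}
    - {"x": 0.75,"y": -0.97,"z": 0,"rx": 0,"ry": 0,"rz": 0}
    - {"x": 0.5,"y": -0.6,"z": 0,"rx": 0,"ry": 0,"rz": 0}
    - {"x": 0.3,"y": -0.4,"z": 0,"rx": 0,"ry": 0,"rz": 0}
    - {"x": 0,"y": 0,"z": 0,"rx": 0,"ry": 0,"rz": 0}

```text
clock: 4.7
ee_pos: [434.5, -44.7, 188.9]
tool_rot: [0.923, 0.384, 0.0, 0.0]
force: [-0.3, -1.2, -3.8]
finger_gap: 0.507
gripper_force: 62.0
```

```bash
python3 look.py 82 w2
```

```text
4.7 [434.50666155 -44.67305724 188.87967468] [[ 0.705  0.709  0.   ]
 [ 0.709 -0.705 -0.   ]
 [ 0.     0.    -1.   ]]
[490.  14.] 343 [634.5 -66.3] 17.6 [41. 39. 35.] [634.1 -68.2  80.4]
[261.  98.] 1942 [484.7  -3.1] 28.6 [59. 57. 54.] [484.7  -2.8  80.6]
[416. 107.] 1913 [554.8 -79.7] 29.7 [52. 49. 46.] [557.  -81.4  80.4]
```

View pics/w2.png

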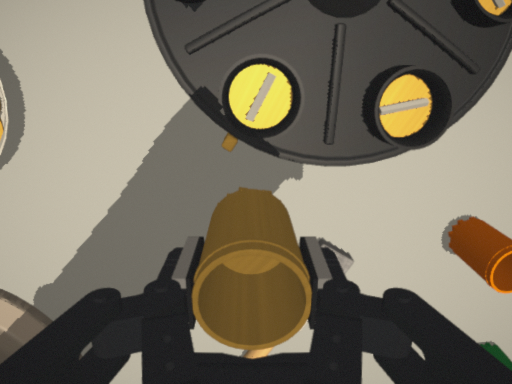

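The pocket's collar is at (261,98) with yellow floor and the key bar running (268,72)–(253,122); the held tube hangs between the fingers, its rim around (252,298).

Run:
```python
from h import *
f=np.load('w2.npz');s=dict(ee_pos=f['p'],tool_rot=f['q']);a=f['a'];P=cloud("wrist",f['d'],s)
# rim of held tube
hi=(abs(P[:,:,2]-210)<4);hi[:,:185]=0;hi[:,320:]=0
hsv=cv2.cvtColor(a,cv2.COLOR_RGB2HSV)
br=(hsv[:,:,0]>12)&(hsv[:,:,0]<32)&(hsv[:,:,1]>110)&hi
q=P[br];print('rim',len(q),q.mean(0).round(1),np.ptp(q,0).round(1),np.percentile(P[240:350,200:300,2],[50,90,99]))
o,r=cv2.minEnclosingCircle(q[:,:2].astype(np.float32));Rt=R.from_quat(s['tool_rot']).as_matrix()
print('rim circ',o,r,'tool offset',Rt.T@(np.r_[o,210]-s['ee_pos']))
# floor
roi=np.zeros(a.shape[:2],bool);roi[50:145,215:310]=1
fl=roi&(abs(P[:,:,2]-60)<4.5)&(hsv[:,:,2]>90);c=max(cv2.findContours(fl.astype(np.uint8),cv2.RETR_EXTERNAL,cv2.CHAIN_APPROX_NONE)[0],key=len)
X=plane("wrist",c[:,0],60,s)[:,:2].astype(np.float32);print('floor',cv2.fitEllipse(X),cv2.minEnclosingCircle(X),np.median(P[fl][:,2]))
bar=fl&(hsv[:,:,1]<90);v,u=np.nonzero(bar);X=plane("wrist",np.c_[u,v],66,s)[:,:2].astype(np.float32)
print('bar',len(X),cv2.minAreaRect(X))
# collar ring outer
m=(roi&(P[:,:,2]>77)&(P[:,:,2]<87));c=max(cv2.findContours(m.astype(np.uint8),cv2.RETR_EXTERNAL,cv2.CHAIN_APPROX_NONE)[0],key=len)
X=plane("wrist",c[:,0],82,s)[:,:2].astype(np.float32);print('collar',cv2.fitEllipse(X),P[m][:,2].max())
```

```text
rim 3248 [435.4 -43.4 209. ] [44.6 45.1  6. ] [nan nan nan]
rim circ (434.7773132324219, -44.525882720947266) 23.2426700592041 tool offset [  0.30112107   0.09474172 -21.12021317]
floor ((484.66375732421875, -2.961636781692505), (45.51734161376953, 45.75238037109375), 131.6586151123047) ((484.7146301269531, -3.091425657272339), 23.24598503112793) 59.81465276579806
bar 428 ((490.6606140136719, -7.861335754394531), (49.810302734375, 70.90599060058594), 4.188024520874023)
collar ((484.5953674316406, -3.0753746032714844), (56.1203498840332, 56.52089309692383), 172.2386932373047) 84.73881877569232
```

>>> carry_out:
  plan:
    - {"x": 0.8,"y": 0.1,"z": 0,"rx": 0,"ry": 0,"rz": 0}
    - {"x": 0.9,"y": 0.1,"z": 0,"rx": 0,"ry": 0,"rz": 0}
    - {"x": 0.88,"y": 0.04,"z": 0.5,"rx": 0,"ry": 0,"rz": 0}
    - {"x": 0,"y": 0,"z": 0.8,"rx": 0,"ry": 0,"rz": 0}
    - {"x": 0,"y": 0,"z": 0.4,"rx": 0,"ry": 0,"rz": 0}

```text
clock: 5.25
ee_pos: [484.2, -5.3, 144.5]
tool_rot: [0.924, 0.383, -0.001, -0.0]
force: [-1.0, -0.5, -4.1]
finger_gap: 0.506
gripper_force: 62.0
```

>>> carry_out:
  plan:
    - {"x": 0,"y": 0,"z": 0,"rx": 0,"ry": 0,"rz": 0}
    - {"x": 0,"y": 0,"z": 0,"rx": 0,"ry": 0,"rz": 0}
    - {"x": 0,"y": 0,"z": 0.1,"rx": 0,"ry": 0,"rz": 0}
    - {"x": 0,"y": 0,"z": 0.1,"rx": 0,"ry": 0,"rz": 0}
    - {"x": 0,"y": 0,"z": 0,"rx": 0,"ry": 0,"rz": 0}

```text
clock: 5.75
ee_pos: [484.4, -4.6, 140.9]
tool_rot: [0.924, 0.383, 0.0, 0.0]
force: [0.2, -0.9, -3.0]
finger_gap: 0.505
gripper_force: 62.0
```

```bash
python3 look.py 82 w3
```

```text
5.75 [484.43825315  -4.56796629 140.92285278] [[ 0.707  0.708  0.   ]
 [ 0.708 -0.707 -0.   ]
 [ 0.     0.    -1.   ]]
[191.  66.] 1158 [518.9  86.6] 26.3 [57. 55. 53.] [521.6  76.8  80.7]
[336.  60.] 747 [586.1  20.3] 20.2 [31. 31. 31.] [577.2  26.5  79.9]
[192.  58.] 201 [521.5  84.7] 17.7 [95. 74. 37.] [525.2  79.2  82.1]
[499.  78.] 796 [643.  -46.9] 23.7 [47. 44. 39.] [638.4 -43.5  80.4]
[250. 192.] 1422 [485.6  -2.3] 28.8 [38. 36. 35.] [494.7   6.7  80.8]
[426. 222.] 2388 [555.2 -79.1] 30.0 [52. 49. 46.] [556.4 -81.9  80.4]
```

View pics/w3.png

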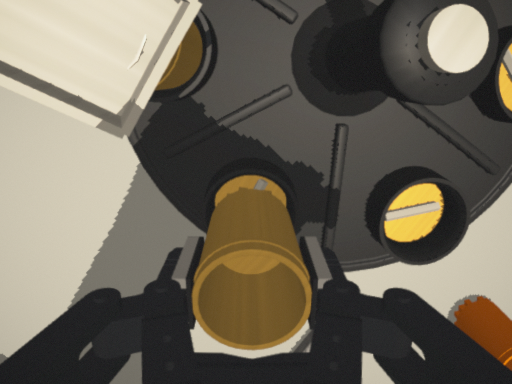

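The tube hangs right over the pocket (collar arc around (250,192)), about 1.5 mm short in +y; I correct and lower into the bore.

>>> carry_out:
  plan:
    - {"x": 0.05,"y": -0.035,"z": 0.1,"rx": 0,"ry": 0,"rz": 0}
    - {"x": 0,"y": 0,"z": 0.2,"rx": 0,"ry": 0,"rz": 0}
    - {"x": 0,"y": 0,"z": 0.15,"rx": 0,"ry": 0,"rz": 0}
    - {"x": 0,"y": 0,"z": 0.05,"rx": 0,"ry": 0,"rz": 0}
    - {"x": 0,"y": 0,"z": 0,"rx": 0,"ry": 0,"rz": 0}

```text
clock: 6.3
ee_pos: [484.6, -2.9, 128.0]
tool_rot: [0.924, 0.383, -0.0, -0.0]
force: [-0.3, 0.2, -4.0]
finger_gap: 0.505
gripper_force: 62.0
```

>>> carry_out:
  plan:
    - {"x": 0,"y": 0,"z": 0.08,"rx": 0,"ry": 0,"rz": 0}
    - {"x": 0,"y": 0,"z": 0.08,"rx": 0,"ry": 0,"rz": 0}
    - {"x": 0,"y": 0,"z": 0.06,"rx": 0,"ry": 0,"rz": 0}
    - {"x": 0,"y": 0,"z": 0,"rx": 0,"ry": 0,"rz": 0}
    - {"x": 0,"y": 0,"z": 0,"rx": 0,"ry": 0,"rz": 0}

```text
clock: 6.8
ee_pos: [484.8, -2.9, 122.8]
tool_rot: [0.924, 0.383, 0.0, -0.0]
force: [-0.2, -0.1, -2.6]
finger_gap: 0.505
gripper_force: 62.0
```

>>> carry_out:
  plan:
    - {"x": 0,"y": 0,"z": 0.06,"rx": 0,"ry": 0,"rz": 0}
    - {"x": 0,"y": 0,"z": 0.06,"rx": 0,"ry": 0,"rz": 0}
    - {"x": 0,"y": 0,"z": 0.04,"rx": 0,"ry": 0,"rz": 0}
    - {"x": 0,"y": 0,"z": 0,"rx": 0,"ry": 0,"rz": 0}
    - {"x": 0,"y": 0,"z": 0,"rx": 0,"ry": 0,"rz": 0}

```text
clock: 7.3
ee_pos: [484.9, -2.8, 119.0]
tool_rot: [0.924, 0.383, 0.0, 0.0]
force: [-0.7, 0.3, 1.9]
finger_gap: 0.501
gripper_force: 62.5
```

```bash
python3 -c "
from h import *
s=read_state();print(s['joint_pos'].round(2),s['force'],s['torque'],s['ee_pos'])"
```

```text
[ 0.19  0.31 -0.36  2.12  0.16  0.73 -1.07] [-0.71961877  0.34621435  1.85861293] [ 0.01534472  0.17354051 -0.00714761] [484.8940418   -2.84788376 118.99502645]
```

>>> carry_out:
  plan:
    - {"x": 0,"y": 0,"z": 0.03,"rx": 0,"ry": 0,"rz": 0.2}
    - {"x": 0,"y": 0,"z": 0,"rx": 0,"ry": 0,"rz": 0.2}
    - {"x": 0,"y": 0,"z": 0,"rx": 0,"ry": 0,"rz": 0.2}
    - {"x": 0,"y": 0,"z": 0,"rx": 0,"ry": 0,"rz": 0.2}
    - {"x": 0,"y": 0,"z": 0,"rx": 0,"ry": 0,"rz": 0.2}

```text
clock: 7.8
ee_pos: [484.8, -2.8, 118.1]
tool_rot: [0.95, 0.312, 0.0, -0.0]
force: [-0.5, -0.3, 2.5]
finger_gap: 0.504
gripper_force: 62.6
```

```bash
cat > st.py <<'E'
from h import *
s=read_state();print(s['clock'],'j7',s['joint_pos'][6].round(2),s['force'].round(1),s['torque'].round(2),s['ee_pos'].round(1),'yaw',R.from_quat(s['tool_rot']).as_matrix()[:2,0].round(3))
E
python3 st.py
```

```text
7.8 j7 -1.21 [-0.5 -0.3  2.5] [-0.05 -0.04  0.01] [484.8  -2.8 118.1] yaw [0.806 0.592]
```

>>> carry_out:
  plan:
    - {"x": 0,"y": 0,"z": 0.01,"rx": 0,"ry": 0,"rz": 0.25}
    - {"x": 0,"y": 0,"z": 0,"rx": 0,"ry": 0,"rz": 0.25}
    - {"x": 0,"y": 0,"z": 0,"rx": 0,"ry": 0,"rz": 0.25}
    - {"x": 0,"y": 0,"z": 0,"rx": 0,"ry": 0,"rz": 0.25}
    - {"x": 0,"y": 0,"z": 0,"rx": 0,"ry": 0,"rz": 0.25}

```text
clock: 8.3
ee_pos: [484.5, -3.0, 117.5]
tool_rot: [0.975, 0.221, -0.0, -0.0]
force: [0.4, 0.1, -3.0]
finger_gap: 0.506
gripper_force: 62.0
```

```bash
python3 st.py
```

```text
8.3 j7 -1.38 [ 0.4  0.1 -3. ] [ 0.05  0.04 -0.01] [484.5  -3.  117.5] yaw [0.902 0.431]
```

Support force vanished (−3 N ≈ tube's weight) – the slot is over the bar. Lower gently.

>>> carry_out:
  plan:
    - {"x": 0,"y": 0,"z": 0.03,"rx": 0,"ry": 0,"rz": 0}
    - {"x": 0,"y": 0,"z": 0.03,"rx": 0,"ry": 0,"rz": 0}
    - {"x": 0,"y": 0,"z": 0.03,"rx": 0,"ry": 0,"rz": 0}
    - {"x": 0,"y": 0,"z": 0.02,"rx": 0,"ry": 0,"rz": 0}
    - {"x": 0,"y": 0,"z": 0,"rx": 0,"ry": 0,"rz": 0}

```text
clock: 8.8
ee_pos: [484.7, -3.0, 115.0]
tool_rot: [0.975, 0.223, -0.0, -0.0]
force: [1.2, -1.8, -4.6]
finger_gap: 0.5
gripper_force: 62.0
```

```bash
python3 st.py
```

```text
8.8 j7 -1.38 [ 1.2 -1.8 -4.6] [-0.47 -0.07  0.01] [484.7  -3.  115. ] yaw [0.901 0.434]
```

>>> carry_out:
  plan:
    - {"x": 0,"y": 0,"z": 0.02,"rx": 0,"ry": 0,"rz": 0}
    - {"x": 0,"y": 0,"z": 0.02,"rx": 0,"ry": 0,"rz": 0}
    - {"x": 0,"y": 0,"z": 0.02,"rx": 0,"ry": 0,"rz": 0}
    - {"x": 0,"y": 0,"z": 0,"rx": 0,"ry": 0,"rz": 0}
    - {"x": 0,"y": 0,"z": 0,"rx": 0,"ry": 0,"rz": 0}

```text
clock: 9.3
ee_pos: [484.9, -2.9, 113.9]
tool_rot: [0.975, 0.222, 0.0, 0.0]
force: [-1.9, -1.8, 6.5]
finger_gap: 0.501
gripper_force: 62.6
```

```bash
python3 st.py
```

```text
9.3 j7 -1.38 [-1.9 -1.8  6.5] [-0.63  0.27 -0.01] [484.9  -2.9 113.9] yaw [0.901 0.434]
```

Home on the floor (6.5 N support at the expected height). Release.

>>> carry_out:
  plan:
    - {"x": 0,"y": 0,"z": 0,"rx": 0,"ry": 0,"rz": 0}
    - {"x": 0,"y": 0,"z": 0,"rx": 0,"ry": 0,"rz": 0}
    - {"x": 0,"y": 0,"z": 0,"rx": 0,"ry": 0,"rz": 0}
    - {"x": 0,"y": 0,"z": 0,"rx": 0,"ry": 0,"rz": 0}
    - {"x": 0,"y": 0,"z": 0,"rx": 0,"ry": 0,"rz": 0}
  gripper: 0.9

```text
clock: 9.8
ee_pos: [484.8, -2.9, 113.6]
tool_rot: [0.975, 0.222, 0.0, -0.0]
force: [-0.3, -0.2, 0.6]
finger_gap: 0.901
gripper_force: 0.0
```

>>> carry_out:
  plan:
    - {"x": 0,"y": 0,"z": -0.3,"rx": 0,"ry": 0,"rz": 0}
    - {"x": 0,"y": 0,"z": -0.6,"rx": 0,"ry": 0,"rz": 0}
    - {"x": 0,"y": 0,"z": -1,"rx": 0,"ry": 0,"rz": 0}
    - {"x": 0,"y": 0,"z": -1,"rx": 0,"ry": 0,"rz": 0}
    - {"x": 0,"y": 0,"z": -1,"rx": 0,"ry": 0,"rz": 0}

```text
clock: 10.3
ee_pos: [484.6, -2.8, 212.6]
tool_rot: [0.975, 0.223, 0.0, -0.0]
force: [0.3, 0.1, -0.1]
finger_gap: 0.908
gripper_force: 0.0
```

```bash
python3 look.py 135 w4; python3 st.py
```

```text
10.3 [484.61273561  -2.81277124 212.62492793] [[ 0.901  0.434  0.   ]
 [ 0.434 -0.901  0.   ]
 [ 0.    -0.    -1.   ]]
[157.  98.] 119 [521.   76.8] 9.6 [135. 111.  69.] [521.   76.4 133.4]
[251. 205.] 1061 [485.3  -1.7] 22.5 [141. 109.  53.] [484.6  -2.3 134. ]
10.35 j7 -1.31 [2.  0.6 5.2] [-0.01 -0.07  0.02] [486.3  -2.6 216.4] yaw [0.901 0.434]
```

View pics/w4.png

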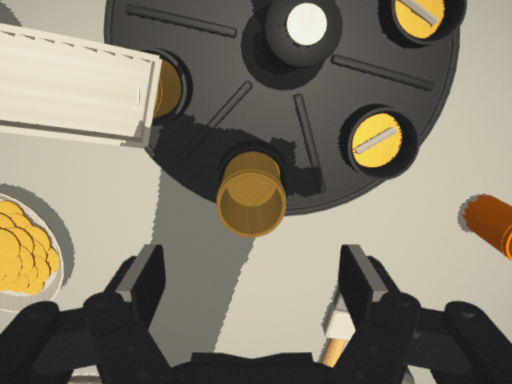

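The tube rim is at (251,195), z≈134 like the full tubes, so it is home. Now up and over to the knob for a look.

>>> carry_out:
  plan:
    - {"x": 0,"y": 0,"z": -1,"rx": 0,"ry": 0,"rz": 0}
    - {"x": 0.7,"y": 0.1,"z": -1,"rx": 0,"ry": 0,"rz": 0}
    - {"x": 0.9,"y": 0.12,"z": -1,"rx": 0,"ry": 0,"rz": 0}
    - {"x": 0.9,"y": 0.12,"z": -0.4,"rx": 0,"ry": 0,"rz": 0}
    - {"x": 0.9,"y": 0.12,"z": 0,"rx": 0,"ry": 0,"rz": 0}

```text
clock: 10.85
ee_pos: [567.8, 24.0, 298.6]
tool_rot: [0.975, 0.222, 0.002, 0.0]
force: [-0.2, -0.5, -0.8]
finger_gap: 0.9
gripper_force: 0.0
```

>>> carry_out:
  plan:
    - {"x": 0.6,"y": 0.12,"z": 0,"rx": 0,"ry": 0,"rz": 0}
    - {"x": 0.3,"y": 0.06,"z": 0,"rx": 0,"ry": 0,"rz": 0}
    - {"x": 0,"y": 0,"z": 0,"rx": 0,"ry": 0,"rz": 0}
    - {"x": 0,"y": 0,"z": 0,"rx": 0,"ry": 0,"rz": 0}
    - {"x": 0,"y": 0,"z": 0,"rx": 0,"ry": 0,"rz": 0}

```text
clock: 11.35
ee_pos: [587.9, 29.0, 296.3]
tool_rot: [0.975, 0.222, -0.0, 0.0]
force: [-0.0, -0.1, -0.5]
finger_gap: 0.898
gripper_force: 0.0
```

```bash
python3 look.py 212 w5
python3 - <<'E'
from h import *
f=np.load('w5.npz');s=dict(ee_pos=f['p'],tool_rot=f['q']);P=cloud("wrist",f['d'],s);a=f['a']
m=(abs(P[:,:,2]-165)<7).astype(np.uint8);k,l,st,ce=cv2.connectedComponentsWithStats(m)
for i in range(1,k):
    if st[i,4]>150:
        q=P[l==i];print(ce[i].round(),st[i,4],q.mean(0).round(1),np.ptp(q,0).round(),a[l==i].mean(0).round())
E
```

```text
11.35 [587.92242604  28.98641483 296.26099889] [[ 0.901  0.434 -0.   ]
 [ 0.434 -0.901 -0.   ]
 [-0.     0.    -1.   ]]
[231.  96.] 1295 [643.3  69.6] 12.5 [224. 148.  78.] [643.2  69.7 210.6]
[ 11. 193.] 168 [523.1 177. ] 10.9 [189. 182. 164.] [521.8 179.8 210.2]
[ 11. 248.] 178 [479.4 168.2] 10.8 [177. 170. 152.] [478.6 171.2 209.9]
[257. 167.] 2839 [599.9  30.2 163. ] [69. 63. 14.] [67. 65. 61.]
[139. 222.] 2389 [517.1  96.7 165.1] [53. 56. 14.] [185. 178. 162.]
```

View pics/w5.png

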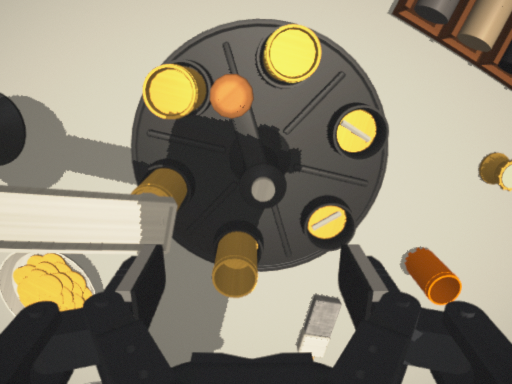

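The knob's top is at (231,96) → (643.3, 69.6, 211), 75 mm from the axis (586.8, 20.4) as expected. Go over and down onto it.

>>> carry_out:
  plan:
    - {"x": 0.9,"y": -0.17,"z": 0,"rx": 0,"ry": 0,"rz": 0}
    - {"x": 0.9,"y": -0.17,"z": 0.1,"rx": 0,"ry": 0,"rz": 0}
    - {"x": 0.9,"y": -0.16,"z": 0.5,"rx": 0,"ry": 0,"rz": 0}
    - {"x": 0,"y": 0,"z": 0.6,"rx": 0,"ry": 0,"rz": 0}
    - {"x": 0,"y": 0,"z": 0.4,"rx": 0,"ry": 0,"rz": 0}
  gripper: 0.75

```text
clock: 11.9
ee_pos: [643.3, 69.8, 254.7]
tool_rot: [0.975, 0.223, -0.001, -0.0]
force: [-0.3, -1.4, -0.4]
finger_gap: 0.753
gripper_force: 0.0
```

>>> carry_out:
  plan:
    - {"x": 0,"y": 0,"z": 0.7,"rx": 0,"ry": 0,"rz": 0}
    - {"x": 0,"y": 0,"z": 0.8,"rx": 0,"ry": 0,"rz": 0}
    - {"x": 0,"y": 0,"z": 0.7,"rx": 0,"ry": 0,"rz": 0}
    - {"x": 0,"y": 0,"z": 0.3,"rx": 0,"ry": 0,"rz": 0}
    - {"x": 0,"y": 0,"z": 0,"rx": 0,"ry": 0,"rz": 0}

```text
clock: 12.4
ee_pos: [643.1, 69.2, 192.9]
tool_rot: [0.975, 0.222, -0.001, 0.0]
force: [-0.4, -0.2, 1.3]
finger_gap: 0.747
gripper_force: 0.0
```

```bash
python3 st.py
```

```text
12.4 j7 -1.46 [-0.4 -0.2  1.3] [ 0.03 -0.01 -0.03] [643.1  69.2 192.9] yaw [0.901 0.433]
```

Close, and compute the arc in tool units.

>>> carry_out:
  plan:
    - {"x": 0,"y": 0,"z": 0,"rx": 0,"ry": 0,"rz": 0}
    - {"x": 0,"y": 0,"z": 0,"rx": 0,"ry": 0,"rz": 0}
    - {"x": 0,"y": 0,"z": 0,"rx": 0,"ry": 0,"rz": 0}
    - {"x": 0,"y": 0,"z": 0,"rx": 0,"ry": 0,"rz": 0}
    - {"x": 0,"y": 0,"z": 0,"rx": 0,"ry": 0,"rz": 0}
  gripper: 0

```text
clock: 12.9
ee_pos: [644.2, 70.1, 194.7]
tool_rot: [0.975, 0.223, 0.001, -0.0]
force: [-2.3, 0.5, 7.0]
finger_gap: 0.304
gripper_force: 58.5
```

```bash
python3 st.py
python3 - <<'E'
from h import *
s=read_state();Rt=R.from_quat(s['tool_rot']).as_matrix();c=np.array([586.8,20.4]);o=s['ee_pos'][:2]-c
print(np.hypot(*o))
a=np.radians(-np.arange(0,61,4));p=np.c_[np.cos(a)*o[0]-np.sin(a)*o[1],np.sin(a)*o[0]+np.cos(a)*o[1]]
d=np.diff(p,axis=0);print((np.c_[d,0*d[:,0]]@Rt/25)[:,:2].round(2))
E
```

```text
12.9 j7 -1.46 [-2.3  0.5  7. ] [0.04 0.54 0.03] [644.2  70.1 194.7] yaw [0.901 0.434]
75.9494429025844
[[ 0.05  0.21]
 [ 0.03  0.21]
 [ 0.02  0.21]
 [ 0.    0.21]
 [-0.01  0.21]
 [-0.03  0.21]
 [-0.04  0.21]
 [-0.05  0.2 ]
 [-0.07  0.2 ]
 [-0.08  0.2 ]
 [-0.1   0.19]
 [-0.11  0.18]
 [-0.12  0.17]
 [-0.13  0.17]
 [-0.14  0.16]]
```

>>> carry_out:
  plan:
    - {"x": 0.05,"y": 0.21,"z": 0,"rx": 0,"ry": 0,"rz": 0}
    - {"x": 0.03,"y": 0.21,"z": 0,"rx": 0,"ry": 0,"rz": 0}
    - {"x": 0.02,"y": 0.21,"z": 0,"rx": 0,"ry": 0,"rz": 0}
    - {"x": 0,"y": 0.21,"z": 0,"rx": 0,"ry": 0,"rz": 0}
    - {"x": -0.01,"y": 0.21,"z": 0,"rx": 0,"ry": 0,"rz": 0}

```text
clock: 13.4
ee_pos: [657.2, 50.2, 194.8]
tool_rot: [0.975, 0.224, 0.001, -0.001]
force: [-6.1, 12.4, 6.8]
finger_gap: 0.301
gripper_force: 58.9
```

>>> carry_out:
  plan:
    - {"x": -0.03,"y": 0.21,"z": 0,"rx": 0,"ry": 0,"rz": 0}
    - {"x": -0.04,"y": 0.21,"z": 0,"rx": 0,"ry": 0,"rz": 0}
    - {"x": -0.05,"y": 0.2,"z": 0,"rx": 0,"ry": 0,"rz": 0}
    - {"x": -0.07,"y": 0.2,"z": 0,"rx": 0,"ry": 0,"rz": 0}
    - {"x": -0.08,"y": 0.2,"z": 0,"rx": 0,"ry": 0,"rz": 0}

```text
clock: 13.9
ee_pos: [663.5, 23.7, 194.9]
tool_rot: [0.975, 0.223, 0.002, -0.001]
force: [5.5, 8.8, 1.7]
finger_gap: 0.3
gripper_force: 58.8
```

```bash
python3 st.py
```

```text
13.9 j7 -1.38 [5.5 8.8 1.7] [ 1.77 -0.97  0.04] [663.5  23.7 194.9] yaw [0.9   0.436]
```

>>> carry_out:
  plan:
    - {"x": -0.1,"y": 0.19,"z": 0,"rx": 0,"ry": 0,"rz": 0}
    - {"x": -0.11,"y": 0.18,"z": 0,"rx": 0,"ry": 0,"rz": 0}
    - {"x": -0.12,"y": 0.17,"z": 0,"rx": 0,"ry": 0,"rz": 0}
    - {"x": -0.13,"y": 0.17,"z": 0,"rx": 0,"ry": 0,"rz": 0}
    - {"x": -0.14,"y": 0.16,"z": 0,"rx": 0,"ry": 0,"rz": 0}

```text
clock: 14.4
ee_pos: [659.7, -4.2, 194.9]
tool_rot: [0.975, 0.223, 0.002, -0.0]
force: [8.2, 8.5, 0.4]
finger_gap: 0.301
gripper_force: 59.3
```

>>> carry_out:
  plan:
    - {"x": 0,"y": 0,"z": 0,"rx": 0,"ry": 0,"rz": 0}
    - {"x": 0,"y": 0,"z": 0,"rx": 0,"ry": 0,"rz": 0}
    - {"x": 0,"y": 0,"z": 0,"rx": 0,"ry": 0,"rz": 0}
    - {"x": 0,"y": 0,"z": 0,"rx": 0,"ry": 0,"rz": 0}
    - {"x": 0,"y": 0,"z": 0,"rx": 0,"ry": 0,"rz": 0}

```text
clock: 14.9
ee_pos: [659.6, -4.7, 194.9]
tool_rot: [0.975, 0.222, 0.002, 0.0]
force: [5.6, -0.1, 1.0]
finger_gap: 0.303
gripper_force: 59.4
```

```bash
python3 st.py
```

```text
14.9 j7 -1.34 [ 5.6 -0.1  1. ] [ 0.05 -1.14 -0.01] [659.6  -4.7 194.9] yaw [0.901 0.434]
```

>>> carry_out:
  plan:
    - {"x": 0,"y": 0,"z": 0,"rx": 0,"ry": 0,"rz": 0}
    - {"x": 0,"y": 0,"z": 0,"rx": 0,"ry": 0,"rz": 0}
    - {"x": 0,"y": 0,"z": 0,"rx": 0,"ry": 0,"rz": 0}
    - {"x": 0,"y": 0,"z": 0,"rx": 0,"ry": 0,"rz": 0}
    - {"x": 0,"y": 0,"z": 0,"rx": 0,"ry": 0,"rz": 0}
  gripper: 0.8

```text
clock: 15.4
ee_pos: [658.2, -4.8, 193.6]
tool_rot: [0.975, 0.223, -0.0, -0.0]
force: [-0.1, -0.1, -0.4]
finger_gap: 0.799
gripper_force: 0.0
```

>>> carry_out:
  plan:
    - {"x": 0,"y": 0,"z": -0.3,"rx": 0,"ry": 0,"rz": 0}
    - {"x": 0,"y": 0,"z": -0.8,"rx": 0,"ry": 0,"rz": 0}
    - {"x": 0,"y": 0,"z": -1,"rx": 0,"ry": 0,"rz": 0}
    - {"x": 0,"y": 0,"z": -1,"rx": 0,"ry": 0,"rz": 0}
    - {"x": 0,"y": 0,"z": -1,"rx": 0,"ry": 0,"rz": 0}

```text
clock: 15.9
ee_pos: [658.2, -4.8, 297.7]
tool_rot: [0.975, 0.223, 0.0, -0.0]
force: [0.0, -0.0, -0.2]
finger_gap: 0.804
gripper_force: 0.0
```

>>> carry_out:
  plan:
    - {"x": -0.9,"y": 0,"z": -0.4,"rx": 0,"ry": 0,"rz": 0}
    - {"x": -0.9,"y": 0,"z": 0,"rx": 0,"ry": 0,"rz": 0}
    - {"x": -0.9,"y": 0,"z": 0,"rx": 0,"ry": 0,"rz": 0}
    - {"x": 0,"y": 0,"z": 0,"rx": 0,"ry": 0,"rz": 0}
    - {"x": 0,"y": 0,"z": 0,"rx": 0,"ry": 0,"rz": 0}

```text
clock: 16.4
ee_pos: [597.6, -34.2, 307.0]
tool_rot: [0.975, 0.222, 0.001, 0.0]
force: [0.3, 0.3, 0.1]
finger_gap: 0.802
gripper_force: 0.0
```

```bash
python3 st.py; python3 look.py 210 w6
python3 - <<'E'
from h import *
a,d=grab_frame("scene");cv2.imwrite('pics/s1.png',cv2.resize(a[180:320,180:460,::-1],None,fx=2.5,fy=2.5))
E
```

```text
16.4 j7 -1.25 [0.3 0.3 0.1] [ 0.04 -0.02  0.04] [597.6 -34.2 307. ] yaw [0.901 0.433]
16.4 [597.57352323 -34.18919786 306.97072431] [[ 0.901  0.433  0.001]
 [ 0.433 -0.901 -0.   ]
 [ 0.001  0.001 -1.   ]]
[252.  95.] 1324 [658.4  -5. ] 13.0 [210. 136.  72.] [658.6  -4.9 210.1]
```

View pics/w6.png

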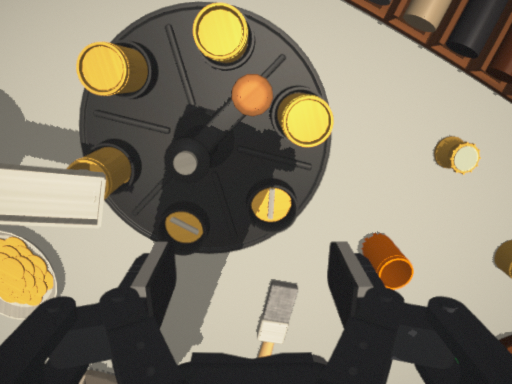

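View pics/s1.png

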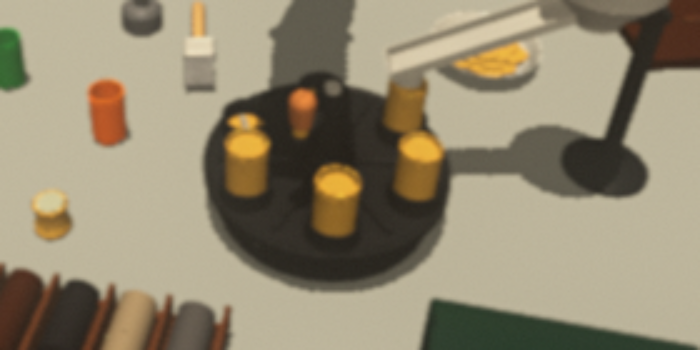

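The wrist view shows the knob at (252,95), which is 60.5° on from the start, and the tube under the chute at (105,170). In the scene crop the tube stands upright under the spout at (405,105).

```bash
python3 -c "
from station import *
print(sign_off())"
```

```text
the job is handed in; nothing more can be done
None
```

The job is handed in: the brass tube stands fully home in its pocket, the wheel is turned one click clockwise (60.5° measured) so the tube is under the spout, and the gripper is clear of everything; I saw nothing else on the counter moved, and `sign_off` returned no verdict.

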